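Tighten the bar clamp on the mended spice box in the shelf drawer

TASK

A little wooden spice box has just been glued and sits in a one-hand bar clamp in the drawer of the steel shelf. Pull the drawer wide open by its handle, then pump the clamp's trigger against its pistol grip - squeeze, let it spring back, squeeze again - working it only by trigger and grip and never pushing the end jaw, until the jaws close on the box and press it firmly between their pads. Be gentle, too hard a squeeze crushes the thin wood; leave the cups and the colander on the shelf alone, and finish still holding the trigger squeezed, with the box pressed, lying in the open drawer.

Things in the scene. Friction and masses are not known exactly. Their poses are not given: they have to be found in the camera images.
- shelf_front (a point): Foot of the front face of the low painted green steel shelf unit (310 mm deep, 490 mm wide, deck 95 mm high, fixed to the counter): the middle of the face's lower edge, on the counter. Its x axis points from the front face to the back, y along the face. This is the face of the shut drawer; the deck's edge is 15 mm behind it. It stands to the robot's left, its front turned towards the robot's right (world -y).
- drawer (a joint): How far the drawer is pulled out of the shelf, along the shelf's -x: 0 = shut, 0.25 m = at its stop. It stays where it is left (about 3 N of friction).
- drawer_handle (a point): Middle of the drawer's steel bar handle: level round bar 11 mm thick, 130 mm long along the shelf's y, 42 mm in front of the drawer front, 68 mm above the counter (27 mm below the deck top). The drawer front ends 80 mm, the drawer's floor 16 mm, its other walls 62 mm above the counter.
- clamp: One-hand ratchet bar clamp, head: blue housing (x -22..42, y -24..46 mm), black pistol grip, orange trigger and pads. Loose, 0.6 kg, flat on the drawer floor, 34 mm thick. Origin: underside, beneath the toothed bar. y runs along the bar from head to end jaw, x from pistol grip (nearest the drawer front) to jaws, z up. Face of the head's own pad: y 26, x 50..92 mm. Bar tail: 100 mm or more to -y.
- grip_point (a point): Middle of the pistol grip where a finger presses from behind: clamp frame x -68, y -11, z 17 mm. The grip spans x -108..-18, y -22..0, z 3..31 mm; its rear face is 11 mm to -y of this point.
- trigger_point (a point): Middle of the trigger blade (11 mm thick, z 5..29 mm, reaching to x -100 mm) at the place to squeeze, opposite grip_point. From the grip's rear face to the trigger's front face: about 65 mm released, 36 mm fully squeezed. Squeeze the two together along the clamp's y, fingers reaching down on either side to near the drawer floor; the loose clamp centres itself between them.
- trigger_angle (a joint): Trigger angle: 0 = released, 0.29 rad = fully squeezed (stop). A spring returns it. About 3 to 6 N at the squeezing place works it while the jaws are empty; the first 0.05 to 0.15 rad of a squeeze may be idle, and it must be let back below 0.05 rad to be sure of the next tooth. Once the jaws press on the box, each newton at the trigger gives about 2 N at the jaws.
- jaw_travel (a joint): How far the end jaw has been drawn toward the head: 0 = widest (106 mm between pad faces), 0.045 m = end of travel. A full pump moves it about 8 mm; ratchet teeth (8 mm pitch) keep it from going back when the trigger is let go, save up to 4 mm under load.
- end_jaw: The clamp's toothed steel bar with the blue end jaw on its far end, which carries the soft orange pad. Jaw 22 mm thick along the clamp's y. Origin: underside of the jaw, under the bar's axis, midway in the jaw's thickness; axes as the clamp's. Free pad face: 27 mm to -y of the origin, x 50..92 mm.
- clamp_pad (a joint): How far the end jaw's soft pad is squeezed in: 0 = free, 0.012 m = flat; 4 N per mm, so it shows the clamping force; a firm, safe hold squeezes it in by 3 to 10 mm.
- spice_box: Small wooden box with lid, closed, 52 (x) by 76 (y, along the clamp's bar) by 45 mm, about 0.16 kg, loose on the drawer floor between the pads. Origin: centre of its underside. Its thin sides are crushed by more than about 60 N.
- cup_a: White ceramic mug, 74 mm wide, 70 mm high, loose on the shelf deck; leave alone. Origin: centre of its underside.
- cup_b: Blue ceramic mug, 74 mm wide, 70 mm high, loose on the shelf deck; leave alone. Origin: centre of its underside.
- colander: Red plastic colander, 144 mm wide, 60 mm high, loose on the shelf deck; leave alone. Origin: centre of its underside.
- trigger: The clamp's orange trigger. Origin: its pivot in the housing (clamp frame x 34, y 12, z 0 mm); turns about z.

How it is judged (in metres and radians):
On the way, in this order (a step that is already met when the one before it is completed fails the run):
1. the drawer is pulled wide open (value of joint drawer above 0.18 m), for 0.2 s.
2. the trigger is squeezed against the grip (value of joint trigger_angle above 0.17 rad and contact force between the fingers and trigger above 1 N).
3. the trigger is let spring back (value of joint trigger_angle below 0.08 rad).
4. the jaws press the box while the trigger is squeezed (contact force between spice_box and end_jaw above 10 N and value of joint trigger_angle above 0.03 rad and contact force between the fingers and trigger above 1 N), for 0.3 s.
At the end, for the whole second after the job is handed in: Drawer out more than 180 mm; end-jaw pad pressing the spice box with 10 to 60 N while the fingers hold the trigger more than 0.03 rad off its rest; box still, upright within 0.2 rad and down in the drawer (origin under 50 mm above the counter) (all of step 4 and value of joint drawer above 0.18 m and contact force between spice_box and end_jaw below 60 N and z of spice_box in the frame of shelf_front below 0.05 m and angle between spice_box's own z axis and vertical below 0.2 rad and linear speed of spice_box below 0.03 m/s); the arm keeps its last pose, push and grip.
It fails at once if the spice box is crushed (pressed with more than 60 N) (contact force between spice_box and end_jaw above 60 N).
It fails at once if the fingers push the end jaw, its pad or the bar (contact force between the fingers and end_jaw above 2 N).
It fails at once if a cup or the colander is moved by more than 30 mm (distance of any of cup_a, cup_b, colander from where it was at the start of the episode above 0.03 m).
It also fails if it takes over 58 s, if anything falls off the work surface, if the arm or the gripper's body presses on something with over 40 N, if the wrist force passes 120 N, or if a joint passes its speed limit or range.

ROBOT

A 6-joint arm with a two-finger parallel gripper is mounted at the origin on the work surface. World frame = base frame: x ahead of the robot, y to its left, z up, the work surface at z = 0. Lengths are in mm, angles in rad, forces in N, time in s.
With the tool pointing down it reaches from about 350 to 875 mm from the base axis. Payload 4.2 kg.
Tool frame: the origin (TCP) lies midway between the tips of the shut fingers; the grasp point (between the pads) lies 19 mm behind it; z points along the fingers, y is the line along which they close (so a half turn about z gives the same grasp; the last joint's range is limited). The gripper opens to 85 mm and grips with 20 to 120 N. Pads are 22 mm wide; open, the fingers measure 114 mm over their backs; the gripper's body (76 mm by 85 mm) begins 54 mm behind the grasp point. The pads swing forward as they close: fully open they stand 13 mm farther back than shut.
Start: joints at [-1.081, 0.385, 0.008, 0, -1.194, -0.259], TCP at [142.99, -608.402, 231.312] pointing down, gripper open.
Joint ranges: [-3.14, 3.14], [-1.21, 2.06], [-1.07, 1.41], [-3.16, 2.05], [-2.99, -0.16], [-3.1, 3.1]. Speed limits (rad/s): [2.79, 2.79, 3.14, 3.14, 3.14, 3.14].

INTERFACE

Orientations are given as a unit quaternion [x, y, z, w].
In Python, from bench import read_state, get_image, job_done gives the robot as it stands.
- The arm moves only by the shell command python3 -m jog 'ROWS'. ROWS is JSON, a list of rows, each a list of 3 entries, a list of its own where there are three numbers: the shift along the world's x, y, z scaled (see below), then the turn, a rotation vector about the world's x, y, z scaled (see below), then the gripper's target within -1 to 1 (shut at 1, half-way at 0, fully open at -1). In form: [[[x, y, z], [wx, wy, wz], claw], ...]. A call has 1 to 20 rows; each row is the pose to reach, as a shift and turn from the pose commanded when the call began; what a row does not reach only later rows make up. The controller multiplies each number of a shift by 10 cm and each number of a turn by 120 degrees. A row lasts 1/10 s, in which the tool goes at most 50 mm and 8.59 degrees, less where a joint would pass 70% of its speed; a pose out of reach is approached as far as the arm can. A call with a number of a shift or a turn outside -1 to 1 is refused whole. A call with a gripper value outside its range is refused whole. The fingers move at their own pace and stop on an object; the grip force is fixed at half the most. Time passes only in rows, so rows that repeat a pose let the fingers close. It gives the time, the measured TCP pose, the force, the opening and the grip force at its end, in the units of the state.
- read_state(): the state, without advancing time (a new reading comes with each control period).
- get_image(name): name is "scene" or "top" or "wrist"; returns a dict with "frame" (384x512x3 uint8, red, green, blue), "range_z" (384x512 float32, mm along the optical axis (not along the pixel's ray), 0 where there is no reading), "fx", "fy", "cx", "cy" (pixels), "distortion" ([k1, k2, p1, p2, k3] as OpenCV has them; the pictures are not rectified), "R" (3x3) and "t" (3): a world point X has camera coordinates R X + t. Camera axes: x right, y down, z forward; pixel columns grow to the right and rows downward; lengths in mm; the calibration is good to about 2 mm. A picture is of the moment at which its call begins.
- job_done(): hands the job in; it is judged then, once.
The state is a dict: "clock": time; "joints": joint angles; "joint_vel": joint speeds; "joint_efforts": joint torques, N m; "position": TCP position; "ee_rot": TCP orientation; "contact_force": force on the tool from outside, world axes, zero at the start; "wrist_torque": the same for the moment, N m; "gripper_width": finger opening in mm; "grasp_force": force on a finger pad.
Only numpy, scipy, OpenCV 4.12 (cv2) and the standard library are available. Lean on these libraries where they do the work, as an engineer would, in place of code of your own. Each camera call takes 0.05 s, during which the arm holds its last target. There are 200 camera calls.

## Working session

There is one attempt and no reset: what is moved stays moved. The work goes in short steps, Python scripts to look and compute and a shell command to move; the robot and the scene stay as the last step left them, time stands still between calls to the robot, and variables do not carry over. Pictures are saved under pics/ and viewed, at most 10 in all, crops included, and the job is handed in when it is done.

```bash
mkdir -p pics; cat > h.py <<'E'
import numpy as np, cv2
from bench import read_state, get_image, job_done
def shot(n,f=None):
    d=get_image(n)
    if f: cv2.imwrite('pics/'+f,d['frame'][:,:,::-1])
    return d
def cloud(d):
    h,w=d['range_z'].shape
    u,v=np.meshgrid(np.arange(w),np.arange(h))
    K=np.array([[d['fx'],0,d['cx']],[0,d['fy'],d['cy']],[0,0,1.]])
    p=cv2.undistortPoints(np.stack([u,v],-1).reshape(-1,1,2).astype(float),K,np.array(d['distortion'],float)).reshape(h,w,2)
    z=d['range_z'].astype(float)
    c=np.dstack([p[...,0]*z,p[...,1]*z,z])
    X=(c-np.array(d['t']).ravel())@np.array(d['R'])
    X[z==0]=np.nan
    return X
def ray(d,u,v,h):
    K=np.array([[d['fx'],0,d['cx']],[0,d['fy'],d['cy']],[0,0,1.]])
    p=cv2.undistortPoints(np.array([[[u,v]]],float),K,np.array(d['distortion'],float)).ravel()
    R=np.array(d['R']);C=-R.T@np.array(d['t']).ravel();r=R.T@np.array([p[0],p[1],1])
    return C+r*(h-C[2])/r[2]
E
python3 - <<'E'
from h import *
a=shot('scene');b=shot('top')
cv2.imwrite('pics/a.png',np.hstack([a['frame'],b['frame']])[:,:,::-1][:, :].copy() if 0 else cv2.resize(np.vstack([a['frame'],b['frame']])[:,:,::-1],(400,600)))
cv2.imwrite('pics/top0.png',b['frame'][:,:,::-1]);cv2.imwrite('pics/scene0.png',a['frame'][:,:,::-1])
for d in (a,b):
    X=cloud(d);print(-np.array(d['R']).T@np.array(d['t']).ravel(),np.isnan(X[...,0]).mean())
print(read_state())
E
```

```text
[ 808.94652713 -116.64601901  495.89547366] 0.004038492838541667
[374.43325843 329.80245391 705.59884207] 0.003977457682291667
{'clock': 0.1, 'joints': array([-1.08137385e+00,  3.85455707e-01,  6.73536615e-03, -4.38363389e-04,
       -1.19400272e+00, -2.58594947e-01]), 'joint_vel': array([ 2.94890782e-04, -1.49857005e-03,  2.26696061e-03, -2.99327044e-05,
        2.64352977e-04, -9.67426408e-04]), 'joint_efforts': array([-1.43942882e-03, -3.93317235e+01,  1.88929152e+01,  4.19794008e+00,
       -2.58321241e-03,  2.74070132e-06]), 'position': array([ 142.87753375, -607.89857302,  230.3343214 ]), 'ee_rot': array([-1.15077351e-01,  9.93356046e-01,  9.71202998e-04, -1.62322124e-04]), 'contact_force': array([-0.38066162, -0.07934822,  0.68504867]), 'wrist_torque': array([0.02573685, 0.00293659, 0.05384962]), 'grasp_force': 0.0, 'gripper_width': 85.74342655524836}
```

View pics/top0.png

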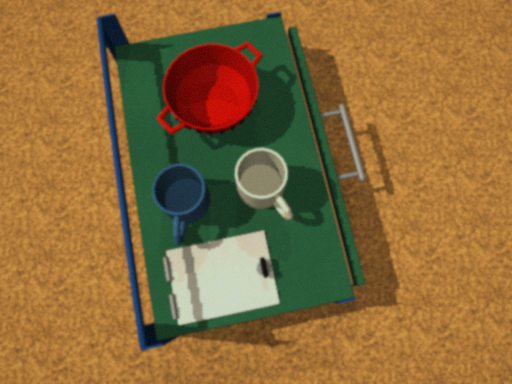

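View pics/scene0.png

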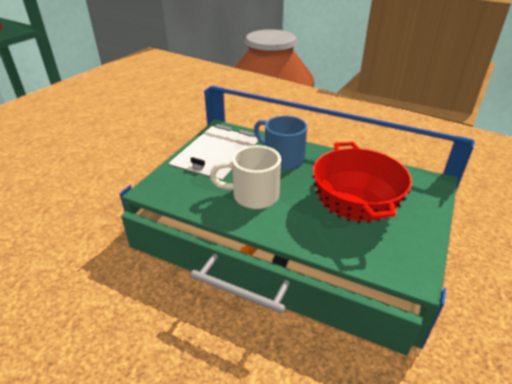

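The top view shows the shelf, with its handle bar from (342,107) to (362,180) and the drawer front edge from (293,30) to (358,282). The scene view shows the handle from (195,275) to (282,305). Next I measure the handle in both views.

```bash
python3 - <<'E'
from h import *
def bar(d,box,name):
    X=cloud(d);f=d['frame'].astype(int);hsv=cv2.cvtColor(d['frame'],cv2.COLOR_RGB2HSV)
    u0,u1,v0,v1=box
    m=np.zeros(f.shape[:2],bool);m[v0:v1,u0:u1]=True
    m&=(hsv[...,1]<60)&(hsv[...,2]>90)
    P=X[m];vv,uu=np.nonzero(m)
    print(name,m.sum(),'zmed',np.nanmedian(P[:,2]),np.nanpercentile(P[:,2],[5,95]))
    k=P[:,2]>55;P=P[k]
    c=np.nanmedian(P,0);print(P.min(0),P.max(0),c)
    l=cv2.fitLine(P[:,:2].astype(np.float32),cv2.DIST_HUBER,0,.01,.01).ravel();print('dir',l,np.degrees(np.arctan2(l[1],l[0])))
    s=(P[:,:2]-l[2:])@l[:2];print('ext',s.min(),s.max(),'mid',l[2:]+l[:2]*(s.min()+s.max())/2)
T=get_image('top');S=get_image('scene')
bar(T,(335,370,100,185),'top');bar(S,(190,287,268,312),'scene')
# two-view: ends by rays at z=68
for d,pts in ((T,[(342,106),(362,180)]),(S,[(195,275),(282,306)])):
    print([ray(d,*p,68).round(1) for p in pts])
# drawer front top edge / deck edge
X=cloud(T);hsv=cv2.cvtColor(T['frame'],cv2.COLOR_RGB2HSV)
g=(hsv[...,0]>60)&(hsv[...,0]<90)&(hsv[...,1]>90)
for lo,hi in ((70,88),(90,100)):
    m=g&(X[...,2]>lo)&(X[...,2]<hi)
    P=X[m][:,:2].astype(np.float32);print(lo,m.sum(),np.median(X[m][:,2]),cv2.minAreaRect(P))
E
```

```text
top 521 zmed 74.21305359032743 [71.40401357 76.60492685]
[536.43020981 136.15889477  68.75811886] [672.59688451 177.1677839   78.18867687] [594.92492087 149.38648124  74.21452421]
dir [9.9377495e-01 1.1140622e-01 6.0227075e+02 1.4898293e+02] 6.3963842
ext -66.25859896123812 70.48410073123117 mid [604.37035086 149.21829901]
scene 1089 zmed 72.43510768132681 [18.98155316 74.7525123 ]
[533.61010119 134.01159419  58.06515804] [673.01676679 197.32072243  76.01437955] [617.95059532 147.7541217   72.73586374]
dir [9.8946035e-01 1.4480390e-01 6.0625330e+02 1.4631567e+02] 8.325923
ext -72.84769829683242 67.39347310962654 mid [603.55492612 145.9207773 ]
[array([671.5, 153.3,  68. ]), array([537.7, 138.3,  68. ])]
[array([541.1, 138.8,  68. ]), array([667.8, 159.6,  68. ])]
70 2175 81.62709680744732 ((597.79736328125, 196.8983612060547), (453.0223693847656, 14.316962242126465), 7.166116237640381)
90 31622 96.73033234510422 ((578.801025390625, 361.0486145019531), (490.2044982910156, 293.6732482910156), 7.205016613006592)
```

```bash
python3 -m jog '[[[0.2,0.33,0],[0,0,0],0.3],[[0.4,0.66,0],[0,0,0],0.3],[[0.6,1,0],[0,0,0],0.3]]'
python3 -m jog '[[[0.2,0.33,0],[0,0,0],0.3],[[0.4,0.66,0],[0,0,0],0.3],[[0.6,1,0],[0,0,0],0.3]]'
python3 -m jog '[[[0.2,0.33,0],[0,0,0],0.3],[[0.4,0.66,0],[0,0,0],0.3],[[0.6,1,0],[0,0,0],0.3]]'
python3 -m jog '[[[0.2,0.33,0],[0,0,0],0.3],[[0.4,0.66,0],[0,0,0],0.3],[[0.6,1,0],[0,0,0],0.3]]'
python3 -m jog '[[[0.2,0.33,0],[0,0,0],0.3],[[0.4,0.66,0],[0,0,0],0.3],[[0.6,1,0],[0,0,0],0.3]]'
python3 -m jog '[[[0.2,0.33,0],[0,0,0],0.3],[[0.4,0.66,0],[0,0,0],0.3],[[0.6,1,0],[0,0,0],0.3],[[0.6,1,0],[0,0,-0.05],0.3],[[0.6,1,0],[0,0,-0.05],0.3]]'
```

```text
clock: 0.5
position: [203.2, -507.3, 230.8]
ee_rot: [-0.115, 0.993, 0.0, -0.0]
contact_force: [1.2, 0.3, 1.3]
gripper_width: 43.7
grasp_force: 0.0
clock: 0.8
position: [263.5, -407.0, 231.2]
ee_rot: [-0.115, 0.993, 0.0, 0.0]
contact_force: [0.7, -0.8, 0.1]
gripper_width: 30.4
grasp_force: 0.0
clock: 1.1
position: [323.5, -307.0, 231.4]
ee_rot: [-0.115, 0.993, -0.0, 0.0]
contact_force: [0.6, -0.1, -0.5]
gripper_width: 30.0
grasp_force: 0.0
clock: 1.4
position: [383.4, -206.9, 231.5]
ee_rot: [-0.115, 0.993, -0.0, 0.0]
contact_force: [0.8, -0.7, -0.6]
gripper_width: 29.9
grasp_force: 0.0
clock: 1.7
position: [443.4, -106.9, 231.4]
ee_rot: [-0.115, 0.993, 0.0, 0.0]
contact_force: [1.7, 0.1, -1.0]
gripper_width: 30.1
grasp_force: 0.0
clock: 2.2
position: [503.1, -7.4, 230.8]
ee_rot: [-0.064, 0.998, -0.0, -0.001]
contact_force: [0.1, 0.4, 0.6]
gripper_width: 30.2
grasp_force: 0.0
```

```bash
python3 -m jog '[[[0.25,0.4,0],[0,0,0],0.3],[[0.5,0.8,0],[0,0,0],0.3],[[0.6,0.95,0],[0,0,0],0.3]]'
python3 -m jog '[[[0.2,0.3,0],[0,0,0],0.3],[[0.41,0.6,0],[0,0,0],0.3],[[0.41,0.6,-0.3],[0,0,0],0.3],[[0.41,0.6,-0.6],[0,0,0],0.3],[[0.41,0.6,-1],[0,0,0],0.3],[[0.41,0.6,-1],[0,0,0],0.3]]'
python3 - <<'E'
from h import *
d=shot('wrist','w1.png')
E
```

```text
clock: 2.5
position: [564.4, 88.4, 231.1]
ee_rot: [-0.065, 0.998, 0.0, 0.0]
contact_force: [-1.1, -0.0, -0.5]
gripper_width: 29.7
grasp_force: 0.0
clock: 3.1
position: [599.8, 144.2, 125.5]
ee_rot: [-0.063, 0.998, -0.002, -0.006]
contact_force: [-0.6, -0.3, -0.3]
gripper_width: 29.9
grasp_force: 0.0
```

View pics/w1.png

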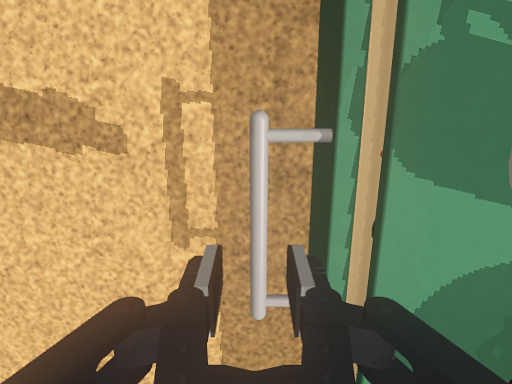

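The bar runs from (258,115) to (258,315), between the fingertips at (215,250) and (292,250). I'll check its position in this view.

```bash
python3 - <<'E'
from h import *
d=get_image('wrist')
for p in [(259,112),(259,318),(250,220),(268,220)]: print(ray(d,*p,68).round(1))
X=cloud(d);print(X[220,259],X[180,259]);s=read_state();print(s['position'],s['ee_rot'])
E
```

```text
[539.2 140.3  68. ]
[680.7 158.9  68. ]
[607.1 143.4  68. ]
[605.6 154.8  68. ]
[604.17105189 148.73566297  73.52999072] [578.65378401 145.39376945  73.0422953 ]
[604.14928657 145.72321054 131.70872635] [-6.33356340e-02  9.97992047e-01 -6.20169000e-04 -2.93839833e-04]
```

```bash
python3 -m jog '[[[0.02,0.02,-0.3],[0,0,0],0.3],[[0.02,0.02,-0.6],[0,0,0],0.3],[[0.02,0.02,-0.81],[0,0,0],0.3],[[0.02,0.02,-0.81],[0,0,0],0.3],[[0.02,0.02,-0.81],[0,0,0],0.6],[[0.02,0.02,-0.81],[0,0,0],1],[[0.02,0.02,-0.81],[0,0,0],1],[[0.02,0.02,-0.81],[0,0,0],1],[[0.02,0.02,-0.81],[0,0,0],1],[[0.02,0.02,-0.81],[0,0,0],1]]'
```

```text
clock: 4.2
position: [607.9, 148.9, 53.3]
ee_rot: [-0.063, 0.998, 0.001, 0.003]
contact_force: [0.2, -1.5, 5.7]
gripper_width: 8.6
grasp_force: 58.9
```

```bash
python3 -m jog '[[[0.01,-0.1,0],[0,0,0],1],[[0.03,-0.25,0],[0,0,0],1],[[0.05,-0.4,0],[0,0,0],1],[[0.07,-0.6,0],[0,0,0],1],[[0.1,-0.8,0],[0,0,0],1]]'
python3 -m jog '[[[0.025,-0.2,0],[0,0,0],1],[[0.05,-0.4,0],[0,0,0],1],[[0.075,-0.6,0],[0,0,0],1],[[0.1,-0.8,0],[0,0,0],1]]'
python3 -m jog '[[[0.025,-0.2,0],[0,0,0],1],[[0.05,-0.4,0],[0,0,0],1],[[0.075,-0.6,0],[0,0,0],1],[[0.095,-0.75,0],[0,0,0],1],[[0.095,-0.75,0],[0,0,0],1],[[0.095,-0.75,0],[0,0,0],1],[[0.095,-0.75,0],[0,0,0],1]]'
```

```text
clock: 4.7
position: [617.8, 70.1, 53.3]
ee_rot: [-0.064, 0.998, 0.001, 0.003]
contact_force: [-2.1, 4.5, 7.0]
gripper_width: 8.7
grasp_force: 59.2
clock: 5.1
position: [627.8, -10.5, 53.3]
ee_rot: [-0.064, 0.998, 0.001, 0.003]
contact_force: [-1.6, 6.1, 6.9]
gripper_width: 8.6
grasp_force: 59.2
clock: 5.8
position: [637.5, -87.4, 53.3]
ee_rot: [-0.063, 0.998, -0.001, 0.003]
contact_force: [-0.3, -2.8, 6.2]
gripper_width: 8.8
grasp_force: 59.3
```

```bash
python3 -m jog '[[[0,0,0],[0,0,0],0.3],[[0,0,0],[0,0,0],0.3],[[0,0,0],[0,0,0],0.3],[[0,0,0.2],[0,0,0],0.3],[[0,0,0.5],[0,0,0],0.3],[[0,0,1],[0,0,0],0.3]]'
python3 -m jog '[[[0,0,0.4],[0,0,0],-0.5],[[0,0,0.8],[0,0,0],-1],[[0,0,1],[0,0,0],-1],[[0,0,1],[0,0,0],-1]]'
python3 - <<'E'
from h import *
shot('top','top1.png');shot('wrist','w2.png')
E
```

```text
clock: 6.4
position: [633.0, -86.0, 147.5]
ee_rot: [-0.063, 0.998, 0.0, -0.004]
contact_force: [1.1, 0.7, -0.2]
gripper_width: 30.0
grasp_force: 0.0
clock: 6.8
position: [637.1, -86.2, 254.5]
ee_rot: [-0.063, 0.998, -0.0, 0.004]
contact_force: [0.1, 0.5, -0.5]
gripper_width: 84.5
grasp_force: 0.0
```

View pics/top1.png

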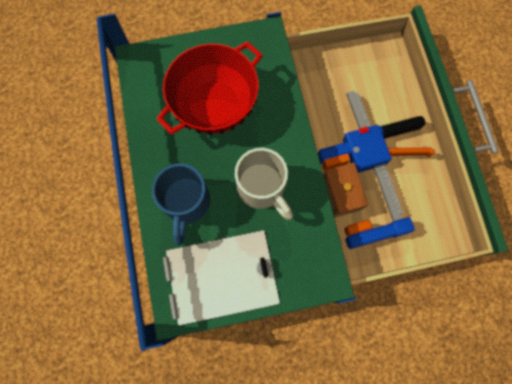

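View pics/w2.png

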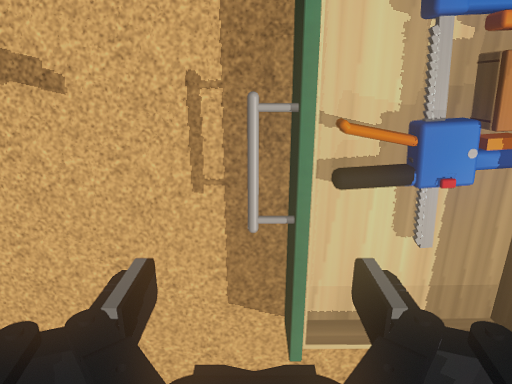

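The top view shows the open drawer. The grip runs (385,130)–(424,122), the trigger (390,152)–(434,152), and the bar (355,95)–(405,218), with the box at (345,187) and the end jaw at (380,235). The wrist view shows the grip at (335–415,178), the trigger from (340,124) to (415,140), and the bar at (435,30)–(425,245). Next I measure these.

```bash
cat > m.py <<'E'
from h import *
def seg(d,show=True,zmin=20):
    X=cloud(d);hsv=cv2.cvtColor(d['frame'],cv2.COLOR_RGB2HSV)
    H,S,V=[hsv[...,i].astype(int) for i in range(3)]
    # drawer-interior region in world
    reg=(X[...,2]>zmin)&(X[...,2]<75)&(X[...,1]>-50)&(X[...,1]<185)&(X[...,0]>400)&(X[...,0]<820)
    M={'bar':reg&(S<60)&(V>70),'grip':reg&(V<60)&(X[...,2]>35),'orange':reg&(H>5)&(H<16)&(S>200)&(V>150),'blue':reg&(H>100)&(H<130)&(S>130)}
    return X,M
if __name__=='__main__':
  for n in ('top','wrist'):
    d=get_image(n);X,M=seg(d)
    for k,m in M.items():
        c,l,st,ce=cv2.connectedComponentsWithStats(m.astype(np.uint8))
        for i in range(1,c):
            if st[i,4]<60: continue
            P=X[l==i];r=cv2.minAreaRect(P[:,:2].astype(np.float32))
            L=cv2.fitLine(P[:,:2].astype(np.float32),cv2.DIST_HUBER,0,.01,.01).ravel()
            print(n,k,st[i,4],'px',ce[i].round(0),'z',np.percentile(P[:,2],[10,50,90]).round(0),'rect',np.round(r[0],1),np.round(r[1],1),'ang',np.degrees(np.arctan2(L[1],L[0])).round(1))
E
python3 m.py
```

```text
top bar 374 px [358. 109.] z [37. 39. 40.] rect [674.9 116.2] [74.6 25.5] ang 13.0
top bar 617 px [388. 192.] z [37. 39. 40.] rect [521.2  86.8] [98.4 20.6] ang 10.5
top grip 400 px [449. 113.] z [69. 72. 74.] rect [651.4 -29.1] [337.7   4.7] ang 7.1
top grip 473 px [403. 126.] z [42. 48. 50.] rect [636.2  43.9] [19.5 79.4] ang -78.8
top orange 205 px [411. 150.] z [44. 46. 48.] rect [590.1  36.7] [78.5  8.5] ang 85.6
top orange 60 px [343. 158.] z [48. 50. 51.] rect [583.3 159.5] [10.4 17.7] ang -83.8
top orange 111 px [364. 225.] z [48. 49. 51.] rect [466.2 140.8] [13.5 23.7] ang -75.7
top blue 1571 px [364. 148.] z [48. 51. 53.] rect [596.9 129.5] [ 67.7 111.7] ang 87.6
top blue 850 px [381. 233.] z [47. 50. 52.] rect [451.2 114.9] [ 23.8 109.8] ang -79.0
wrist bar 75 px [424.  11.] z [23. 27. 32.] rect [465.5  60.1] [15.1  2.1] ang 13.3
wrist bar 2330 px [439.  71.] z [35. 37. 38.] rect [520.1  90.8] [100.4  32.6] ang 10.3
wrist bar 71 px [473. 156.] z [50. 51. 52.] rect [596.  137.4] [ 8.5 10.8] ang -80.8
wrist bar 1159 px [427. 219.] z [36. 37. 38.] rect [675.  116.7] [78.2 24.8] ang 12.8
wrist bar 91 px [288. 223.] z [70. 72. 73.] rect [690.8 -43.2] [18.1 12.6] ang -87.4
wrist orange 587 px [376. 136.] z [43. 45. 46.] rect [590.7  35.8] [74.8 11.5] ang 86.4
wrist blue 1172 px [471.   7.] z [44. 49. 51.] rect [461.5  98.2] [13.6 75.3] ang -80.3
wrist blue 4165 px [456. 155.] z [48. 50. 51.] rect [597.1 132.3] [ 68.1 100.2] ang 85.7
```

```bash
python3 - <<'E'
from h import *
s=read_state();print(s['position'],s['joints'].round(2),s['ee_rot'])
E
```

```text
[634.53463307 -86.16376997 248.10060576] [ 0.12  0.4   0.08 -0.   -1.25 -1.56] [-6.29923312e-02  9.98012033e-01  2.60669336e-04 -1.96986615e-03]
```

```bash
python3 -m jog '[[[-0.02,0.1,0],[0,0,0.07],-1],[[-0.04,0.2,0],[0,0,0.14],-1],[[-0.06,0.3,0],[0,0,0.21],-1],[[-0.08,0.4,0],[0,0,0.28],-1],[[-0.1,0.5,0],[0,0,0.35],-1],[[-0.12,0.6,0],[0,0,0.42],-1],[[-0.14,0.7,0],[0,0,0.49],-1],[[-0.16,0.8,0],[0,0,0.56],-1],[[-0.18,0.9,0],[0,0,0.63],-1],[[-0.19,1,0],[0,0,0.7],-1],[[-0.19,1,0],[0,0,0.77],-1],[[-0.19,1,0],[0,0,0.782],-1],[[-0.19,1,0],[0,0,0.782],-1]]'
python3 -m jog '[[[0,0.22,-0.2],[0,0,0],-1],[[0,0.22,-0.5],[0,0,0],-1],[[0,0.22,-0.9],[0,0,0],-1],[[0,0.22,-1],[0,0,0],-1],[[0,0.22,-1],[0,0,0],-1],[[0,0.22,-1],[0,0,0],-1]]'
python3 - <<'E'
from h import *
s=read_state();print(s['position'],s['joints'].round(2),s['ee_rot'])
shot('wrist','w3.png')
E
python3 m.py | grep wrist
```

```text
clock: 8.3
position: [616.1, 13.5, 249.0]
ee_rot: [0.771, -0.637, -0.001, 0.001]
contact_force: [-0.6, 0.2, -0.2]
gripper_width: 85.4
grasp_force: 0.0
clock: 8.9
position: [617.7, 35.5, 151.9]
ee_rot: [0.772, -0.636, 0.001, -0.001]
contact_force: [-0.1, 0.4, 0.3]
gripper_width: 85.6
grasp_force: 0.0
[617.72597793  35.48215985 151.85426095] [ 0.32  0.44 -0.12  0.   -1.01 -0.13] [ 7.71807473e-01 -6.35854987e-01  1.04110339e-03 -7.58975996e-04]
wrist bar 241 px [175.  63.] z [70. 72. 73.] rect [685.1 -44.4] [ 7.6 11.4] ang -72.3
wrist bar 2510 px [363. 261.] z [32. 37. 38.] rect [508.7  82.5] [124.4  27.2] ang 17.6
wrist bar 1558 px [181. 263.] z [35. 37. 38.] rect [676.  116.4] [75.3 22.4] ang 4.4
wrist bar 94 px [258. 310.] z [50. 51. 52.] rect [596.  137.1] [9.7 9.2] ang -67.5
wrist grip 171 px [240. 233.] z [41. 45. 47.] rect [623.7  65.4] [36.9  7.6] ang -86.5
wrist orange 1022 px [291. 195.] z [43. 45. 46.] rect [590.9  36.4] [76.7 11.2] ang 86.2
wrist blue 5894 px [257. 288.] z [48. 50. 51.] rect [598.6 129.6] [ 69.1 112.3] ang -88.9
wrist blue 1582 px [429. 283.] z [41. 49. 50.] rect [458.   88.6] [23.9 55.3] ang -81.6
```

View pics/w3.png

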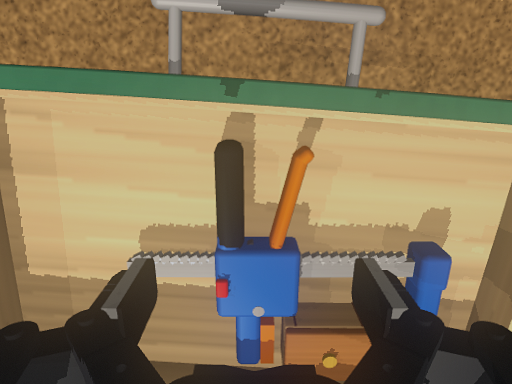

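The grip is upright at (230,190) and the trigger leans at (295,195). The jaw axis is parallel to the bar. I'll check the squeeze centre before going down.

```bash
python3 - <<'E'
from h import *
d=get_image('wrist')
xh=np.array([-.191,.982]);yh=-np.array([.982,.191])
g1=ray(d,216,215,45)[:2];g2=ray(d,243,215,45)[:2];e=ray(d,229,141,45)[:2]
t=ray(d,283,205,44)[:2];t1=ray(d,296,205,44)[:2]
b=ray(d,180,263,38)[:2];b2=ray(d,360,263,38)[:2]
o=b
for n,p in dict(g1=g1,g2=g2,gtip=e,t=t,t1=t1,b=b,b2=b2,tcp=np.array([616.5,35.5])).items(): print(n,p.round(1),((p-o)@xh).round(1),((p-o)@yh).round(1))
E
```

```text
g1 [645.   60.6] -46.6 33.1
g2 [624.2  56.5] -46.7 54.3
gtip [644.8   1.3] -104.8 44.6
t [595.   42.6] -54.7 85.6
t1 [585.1  40.7] -54.7 95.7
b [668.6 112.7] 0.0 0.0
b2 [518.5  83.1] -0.4 153.0
tcp [616.5  35.5] -65.8 65.9
```

```bash
python3 -m jog '[[[0,0,-0.3],[0,0,0],-1],[[0,0,-0.6],[0,0,0],-1],[[0,0,-0.8],[0,0,0],-1],[[0,0,-0.8],[0,0,0],-1]]'
python3 -m jog '[[[0,0,-0.15],[0,0,0],-1],[[0,0,-0.3],[0,0,0],-1],[[0,0,-0.4],[0,0,0],-1],[[0,0,-0.48],[0,0,0],-1],[[0,0,-0.48],[0,0,0],-1],[[0,0,-0.48],[0,0,0],-1]]'
python3 m.py | grep top
```

```text
clock: 9.5
position: [614.8, 35.2, 68.1]
ee_rot: [0.772, -0.636, -0.002, 0.002]
contact_force: [0.7, 0.2, -0.5]
gripper_width: 85.6
grasp_force: 0.0
clock: 10.1
position: [617.0, 35.7, 23.0]
ee_rot: [0.772, -0.636, 0.0, -0.0]
contact_force: [0.2, -0.3, 0.9]
gripper_width: 85.7
grasp_force: 0.0
top bar 621 px [388. 191.] z [37. 39. 40.] rect [521.3  86.4] [98.8 20.5] ang 10.0
top grip 69 px [466. 205.] z [36. 40. 45.] rect [488.5 -43.3] [40.3  3.3] ang 6.1
top orange 60 px [343. 158.] z [48. 50. 51.] rect [583.2 159.6] [10.5 17.8] ang -82.5
top orange 115 px [363. 225.] z [48. 49. 51.] rect [466.2 141.1] [13.7 25.2] ang -76.4
top blue 1178 px [364. 152.] z [48. 51. 53.] rect [588.7 131.9] [ 51.7 102.3] ang 82.4
top blue 850 px [381. 233.] z [47. 50. 52.] rect [451.  115.1] [ 23.9 110.6] ang -79.0
```

```bash
python3 -m jog '[[[0,0,0],[0,0,0],-0.7],[[0,0,0],[0,0,0],-0.4],[[0,0,0],[0,0,0],-0.2],[[0,0,0],[0,0,0],-0.2],[[0,0,0],[0,0,0],-0.2]]'; python3 -m jog '[[[0,0,0],[0,0,0],0],[[0,0,0],[0,0,0],0.13],[[0,0,0],[0,0,0],0.13],[[0,0,0],[0,0,0],0.13],[[0,0,0],[0,0,0],0.13]]'
python3 m.py | grep -E "top (orange|blue)"
```

```text
clock: 10.7
position: [620.2, 35.9, 24.6]
ee_rot: [0.772, -0.635, 0.003, -0.003]
contact_force: [4.5, -2.4, 5.3]
gripper_width: 51.2
grasp_force: 6.3
clock: 11.2
position: [622.1, 36.4, 25.7]
ee_rot: [0.772, -0.635, 0.004, -0.005]
contact_force: [6.4, -0.6, 6.9]
gripper_width: 37.4
grasp_force: 8.3
top orange 64 px [343. 159.] z [51. 53. 54.] rect [581.4 161.2] [10.5 19. ] ang 87.2
top orange 91 px [360. 220.] z [50. 52. 53.] rect [475.4 147. ] [13.6 20. ] ang -76.3
top blue 1340 px [365. 152.] z [50. 52. 54.] rect [589.4 129.7] [ 60.  106.9] ang 80.7
top blue 870 px [374. 229.] z [49. 52. 54.] rect [457.5 124.5] [ 24.6 110.9] ang -81.9
```

```bash
python3 -m jog '[[[0,0,0],[0,0,0],-0.3],[[0,0,0],[0,0,0],-0.8],[[0,0,0],[0,0,0],-0.8],[[0,0,0],[0,0,0],-0.8],[[0,0,0],[0,0,0],-0.8]]'; python3 - <<'E'
from h import *
shot('top','top2.png')
E
python3 m.py | grep -E "(top (orange|blue))"
```

```text
clock: 11.8
position: [615.5, 35.4, 21.5]
ee_rot: [0.772, -0.636, -0.001, 0.001]
contact_force: [-1.3, -0.4, -0.8]
gripper_width: 76.6
grasp_force: 0.6
top orange 62 px [395. 152.] z [45. 46. 47.] rect [588.8  66.1] [23.6  7.8] ang 84.2
top orange 81 px [360. 220.] z [48. 49. 51.] rect [475.2 145.9] [13.7 18. ] ang -82.5
top blue 1214 px [364. 154.] z [49. 51. 53.] rect [586.3 133. ] [ 54.7 100.4] ang 80.2
top blue 865 px [375. 229.] z [47. 50. 52.] rect [457.5 123.4] [ 24.4 110.4] ang -81.1
```

View pics/top2.png

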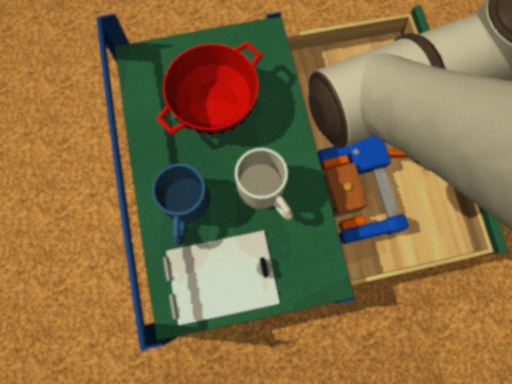

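After one pump and release, the box is at (345,187) and the end-jaw pad at (356,222) is closer. The gap between them is still clear. I'll keep pumping.

```bash
python3 -m jog '[[[0,0,0],[0,0,0],-0.5],[[0,0,0],[0,0,0],-0.2],[[0,0,0],[0,0,0],0],[[0,0,0],[0,0,0],0.13],[[0,0,0],[0,0,0],0.13],[[0,0,0],[0,0,0],0.13],[[0,0,0],[0,0,0],0.13]]';python3 m.py | grep -E "(top (orange|blue))"
 python3 -m jog '[[[0,0,0],[0,0,0],-0.3],[[0,0,0],[0,0,0],-0.8],[[0,0,0],[0,0,0],-0.8],[[0,0,0],[0,0,0],-0.8],[[0,0,0],[0,0,0],-0.8]]'
python3 m.py | grep -E "(top (orange|blue))"; python3 m.py | grep wrist
```

```text
clock: 12.65
position: [620.9, 36.4, 24.8]
ee_rot: [0.772, -0.635, 0.003, -0.004]
contact_force: [5.7, -2.3, 5.5]
gripper_width: 37.2
grasp_force: 7.6
top orange 82 px [359. 217.] z [49. 50. 51.] rect [479.6 147.1] [13.5 17.7] ang -74.2
top blue 1366 px [364. 153.] z [49. 52. 53.] rect [587.8 129.3] [ 61.2 109.7] ang 82.8
top blue 861 px [374. 226.] z [48. 50. 52.] rect [462.4 124.9] [ 23.9 110.6] ang -81.0
clock: 13.25
position: [615.7, 35.4, 21.7]
ee_rot: [0.772, -0.636, -0.001, 0.001]
contact_force: [-1.1, -0.7, -0.3]
gripper_width: 76.9
grasp_force: 0.6
top orange 64 px [395. 153.] z [44. 46. 48.] rect [588.1  66. ] [ 8.3 27. ] ang 82.9
top orange 61 px [344. 162.] z [49. 50. 63.] rect [573.2 159.9] [20.2 13.8] ang -12.4
top orange 81 px [360. 217.] z [48. 49. 51.] rect [479.4 146. ] [13.1 18.5] ang -65.7
top blue 1260 px [364. 154.] z [49. 51. 53.] rect [585.2 130.5] [ 57.  105.9] ang 81.6
top blue 856 px [375. 226.] z [47. 50. 52.] rect [463.8 123.3] [ 24.4 110.1] ang -80.0
wrist bar 1542 px [58. 32.] z [69. 71. 73.] rect [684.7 -44.5] [ 8.4 11.5] ang -79.7
wrist bar 415 px [131. 294.] z [57. 66. 70.] rect [660.7  34.6] [5.4 5.8] ang 13.4
wrist bar 268 px [380. 300.] z [64. 68. 70.] rect [576.3  18.4] [7.6 6.3] ang 20.2
wrist bar 81 px [213. 352.] z [46. 47. 48.] rect [628.7  69. ] [ 2.6 12.5] ang -81.0
wrist grip 745 px [236. 349.] z [42. 46. 47.] rect [620.3  68.2] [11.2 29. ] ang -79.8
wrist grip 81 px [362. 332.] z [61. 64. 68.] rect [578.2  33.5] [ 1.  11.9] ang -78.1
wrist orange 2384 px [325. 288.] z [42. 44. 45.] rect [585.9  36.5] [76.4 13.7] ang 86.9
wrist blue 66 px [249. 364.] z [30. 33. 36.] rect [609.7  86. ] [2.6 2.1] ang 9.2
```

```bash
cat > g.py <<'E'
from m import *
d=get_image('top');X,M=seg(d)
m=(X[...,2]>56)&(X[...,2]<70)&(X[...,0]>420)&(X[...,0]<600)&(X[...,1]>100)&(X[...,1]<185)
hsv=cv2.cvtColor(d['frame'],cv2.COLOR_RGB2HSV);m&=(hsv[...,1]>90)&(hsv[...,0]<20)
l=cv2.connectedComponentsWithStats(m.astype(np.uint8));i=1+np.argmax(l[2][1:,4]);P=X[l[1]==i]
r=cv2.minAreaRect(P[:,:2].astype(np.float32));yh=-np.array([.985,.17])
b=X[M['blue']&(X[...,0]<510)];rb=cv2.minAreaRect(b[:,:2].astype(np.float32))
f=lambda Q,p:np.percentile(Q[:,:2]@yh,p)
print('box',np.round(r,1) if 0 else r,np.median(P[:,2]).round(1));print('jaw',rb)
jc=np.array(rb[0])@yh;bc=np.array(r[0])@yh
print('pad face - box face = %.1f'%(jc-27-bc-38))
E
python3 g.py
python3 -m jog '[[[0,0,0],[0,0,0],-0.5],[[0,0,0],[0,0,0],-0.2],[[0,0,0],[0,0,0],0],[[0,0,0],[0,0,0],0.13],[[0,0,0],[0,0,0],0.13],[[0,0,0],[0,0,0],0.13],[[0,0,0],[0,0,0],0.13]]';python3 g.py
 python3 -m jog '[[[0,0,0],[0,0,0],-0.3],[[0,0,0],[0,0,0],-0.8],[[0,0,0],[0,0,0],-0.8],[[0,0,0],[0,0,0],-0.8],[[0,0,0],[0,0,0],-0.8]]'
python3 g.py
```

```text
box ((529.1676635742188, 163.9650115966797), (76.5125961303711, 52.07044219970703), 9.710251808166504) 62.7
jaw ((463.3592224121094, 122.59762573242188), (23.98438262939453, 110.76680755615234), 10.850218772888184)
pad face - box face = 6.9
clock: 14.2
position: [620.7, 36.2, 24.7]
ee_rot: [0.772, -0.635, 0.003, -0.004]
contact_force: [5.0, -2.0, 4.8]
gripper_width: 37.1
grasp_force: 7.9
box ((529.149658203125, 164.23464965820312), (76.42857360839844, 52.01834487915039), 10.053126335144043) 62.7
jaw ((470.2266540527344, 124.72798156738281), (24.56096076965332, 111.23814392089844), 8.638343811035156)
pad face - box face = -0.2
clock: 14.75
position: [615.7, 35.5, 21.7]
ee_rot: [0.772, -0.636, -0.001, 0.001]
contact_force: [-0.7, 0.5, -1.3]
gripper_width: 77.1
grasp_force: 0.6
box ((529.3782958984375, 163.97628784179688), (76.86902618408203, 52.10524368286133), 9.858736038208008) 62.6
jaw ((468.4304504394531, 122.6015625), (23.86686134338379, 110.2901382446289), 12.712912559509277)
pad face - box face = 2.1
```

```bash
python3 -m jog '[[[0,0,0],[0,0,0],-0.5],[[0,0,0],[0,0,0],-0.3],[[0,0,0],[0,0,0],-0.1],[[0,0,0],[0,0,0],-0.1],[[0,0,0],[0,0,0],-0.1]]';python3 -m jog '[[[0,0,0],[0,0,0],-0.05],[[0,0,0],[0,0,0],0],[[0,0,0],[0,0,0],0.03],[[0,0,0],[0,0,0],0.03]]';python3 -m jog '[[[0,0,0],[0,0,0],0.06],[[0,0,0],[0,0,0],0.1],[[0,0,0],[0,0,0],0.1],[[0,0,0],[0,0,0],0.1]]';python3 g.py
```

```text
clock: 15.3
position: [619.0, 35.8, 23.7]
ee_rot: [0.772, -0.635, 0.002, -0.002]
contact_force: [3.9, -2.5, 4.7]
gripper_width: 47.1
grasp_force: 7.9
clock: 15.7
position: [619.9, 36.1, 24.4]
ee_rot: [0.772, -0.635, 0.003, -0.003]
contact_force: [4.7, -2.6, 7.3]
gripper_width: 41.6
grasp_force: 11.2
clock: 16.1
position: [620.4, 36.3, 24.9]
ee_rot: [0.772, -0.635, 0.003, -0.003]
contact_force: [5.3, -2.3, 6.5]
gripper_width: 39.0
grasp_force: 14.1
box ((528.24755859375, 164.83770751953125), (76.84990692138672, 51.38478088378906), 9.202825546264648) 62.7
jaw ((473.7631530761719, 125.7535400390625), (24.581972122192383, 110.31417846679688), 11.974985122680664)
pad face - box face = -4.7
```

```bash
python3 -m jog '[[[0,0,0],[0,0,0],0.12],[[0,0,0],[0,0,0],0.14],[[0,0,0],[0,0,0],0.14],[[0,0,0],[0,0,0],0.14]]';python3 g.py; python3 - <<'E'
from h import *
d=get_image('top');f=d['frame'][125:255,300:430,::-1];cv2.imwrite('pics/z1.png',cv2.resize(f,None,fx=4.5,fy=4.5,interpolation=cv2.INTER_CUBIC))
E
```

```text
clock: 16.55
position: [620.7, 36.3, 25.0]
ee_rot: [0.772, -0.635, 0.003, -0.004]
contact_force: [6.2, -1.4, 7.5]
gripper_width: 37.0
grasp_force: 16.4
box ((528.7828979492188, 165.61166381835938), (77.16358947753906, 51.68426513671875), 10.110837936401367) 62.7
jaw ((472.99188232421875, 125.52091217041016), (24.51247215270996, 110.9570083618164), 13.452296257019043)
pad face - box face = -3.2
```

View pics/z1.png

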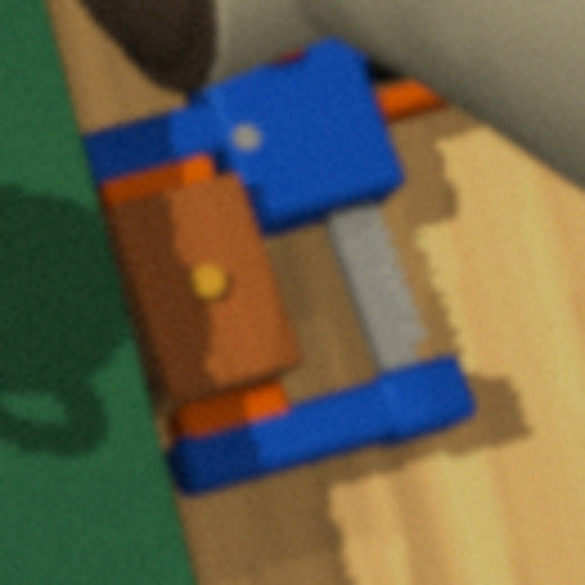

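The box is now between both pads, at (205,180) on the head side and (230,410) on the end jaw. Grip force has risen from about 8 to 16 N, which I estimate as roughly 15 N at the jaws. I'll do one more careful pump for margin.

```bash
python3 -m jog '[[[0,0,0],[0,0,0],-0.3],[[0,0,0],[0,0,0],-0.8],[[0,0,0],[0,0,0],-0.8],[[0,0,0],[0,0,0],-0.8],[[0,0,0],[0,0,0],-0.8]]'
python3 g.py
python3 -m jog '[[[0,0,0],[0,0,0],-0.6],[[0,0,0],[0,0,0],-0.45],[[0,0,0],[0,0,0],-0.35],[[0,0,0],[0,0,0],-0.35],[[0,0,0],[0,0,0],-0.35]]'
python3 -m jog '[[[0,0,0],[0,0,0],-0.3],[[0,0,0],[0,0,0],-0.25],[[0,0,0],[0,0,0],-0.25],[[0,0,0],[0,0,0],-0.25]]'
```

```text
clock: 17.15
position: [615.6, 35.5, 21.5]
ee_rot: [0.772, -0.636, -0.001, 0.001]
contact_force: [-1.0, -0.3, -1.0]
gripper_width: 76.8
grasp_force: 0.7
box ((528.511962890625, 165.5879364013672), (76.53370666503906, 51.86682891845703), 10.84717845916748) 62.7
jaw ((475.1878356933594, 125.62897491455078), (24.47563362121582, 110.02510833740234), 9.557185173034668)
pad face - box face = -5.7
clock: 17.7
position: [617.8, 35.6, 23.3]
ee_rot: [0.772, -0.635, 0.001, -0.001]
contact_force: [0.7, -2.7, 5.7]
gripper_width: 57.8
grasp_force: 9.8
clock: 18.1
position: [618.8, 35.7, 23.8]
ee_rot: [0.772, -0.635, 0.002, -0.002]
contact_force: [2.1, -2.4, 7.0]
gripper_width: 53.4
grasp_force: 13.3
```

```bash
python3 -m jog '[[[0,0,0],[0,0,0],-0.22],[[0,0,0],[0,0,0],-0.2],[[0,0,0],[0,0,0],-0.2],[[0,0,0],[0,0,0],-0.2]]'
python3 -m jog '[[[0,0,0],[0,0,0],-0.17],[[0,0,0],[0,0,0],-0.15],[[0,0,0],[0,0,0],-0.15],[[0,0,0],[0,0,0],-0.15]]'; python3 g.py
```

```text
clock: 18.5
position: [619.3, 35.8, 24.0]
ee_rot: [0.772, -0.635, 0.002, -0.002]
contact_force: [2.8, -2.1, 5.2]
gripper_width: 51.5
grasp_force: 14.8
clock: 18.9
position: [619.9, 35.9, 24.3]
ee_rot: [0.772, -0.635, 0.003, -0.003]
contact_force: [2.5, -2.5, 6.6]
gripper_width: 49.5
grasp_force: 16.1
box ((528.2235717773438, 165.286376953125), (76.72730255126953, 52.45343780517578), 12.459460258483887) 63.6
jaw ((478.4555969238281, 123.82572174072266), (24.111310958862305, 110.72771453857422), 13.30827808380127)
pad face - box face = -8.9
```

```bash
python3 -m jog '[[[0,0,0],[0,0,0],-0.14],[[0,0,0],[0,0,0],-0.14],[[0,0,0],[0,0,0],-0.14],[[0,0,0],[0,0,0],-0.14],[[0,0,0],[0,0,0],-0.14],[[0,0,0],[0,0,0],-0.14],[[0,0,0],[0,0,0],-0.14],[[0,0,0],[0,0,0],-0.14]]'; python3 g.py; python3 - <<'E'
from h import *
d=get_image('top');f=d['frame'][100:280,270:510,::-1];cv2.imwrite('pics/z2.png',cv2.resize(f,None,fx=3,fy=3,interpolation=cv2.INTER_CUBIC))
E
```

```text
clock: 19.75
position: [620.0, 35.9, 24.3]
ee_rot: [0.772, -0.635, 0.003, -0.003]
contact_force: [3.5, -2.7, 6.0]
gripper_width: 49.0
grasp_force: 16.6
box ((527.9567260742188, 165.27110290527344), (76.22434997558594, 52.69413375854492), 12.723896980285645) 63.6
jaw ((479.2412414550781, 124.01305389404297), (23.960323333740234, 111.51470947265625), 11.876922607421875)
pad face - box face = -10.0
```

View pics/z2.png

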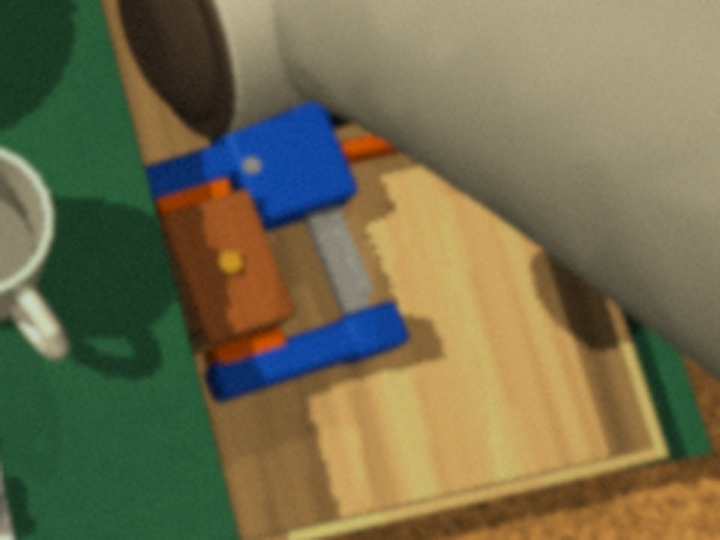

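The box sits pressed between both orange pads, at (195,195) and (247,345). The drawer is open, the box lies flat, and the trigger is held, so I'm handing it in.

```bash
python3 -c "from bench import job_done; print(job_done())"
```

```text
the job is handed in; nothing more can be done
None
```

I pulled the drawer about 235 mm open and pumped the clamp five times, and handed the job in at about 20 s with the trigger still held and the box pressed flat between the pads; I estimate 18–32 N at the jaws from grip force, and no verdict came back.

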